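# Open the tile press and load the mould that fits

## Robot

A 6-joint arm with a two-finger parallel gripper is mounted at the origin on the work surface. World frame = base frame: x ahead of the robot, y to its left, z up, the work surface at z = 0. Lengths are in m, angles in degrees, forces in N, time in s.
With the tool pointing down it reaches from about 0.3 to 0.75 m from the base axis. Payload 8.5 kg.
Tool frame: the origin (TCP) lies on the centre line of the jaws, within the pads' length; the fingertips stand 19 mm ahead of it and the grasp point (between the pads) is the TCP (env.tcp_to_tips is the z of the fingertips in the tool frame, in m); z points along the fingers, y is the line along which they close (so a half turn about z gives the same grasp; the last joint's range is limited). The gripper opens to 85 mm and grips with 20 to 120 N. Pads are 22 mm wide; open, the fingers measure 114 mm over their backs; the gripper's body (76 mm by 85 mm) begins 54 mm behind the grasp point. The pads swing forward as they close: fully open they stand 13 mm farther back than shut.
Start: joints at [-79.028, 21.807, 74.336, -0, 83.858, -12.336], TCP at [0.218, -0.505, 0.25] pointing down, gripper open.
Joint ranges: [-178.18, 178.18], [-50.72, 133.34], [12.68, 142.11], [-81.47, 261.47], [9.98, 163.14], [-165.26, 165.26]. Speed limits (degrees/s): [136.94, 136.94, 180, 180, 180, 180].

## Interface

Orientations are given as a 3x3 rotation matrix whose columns are the frame's x, y, z axes.
In Python, from rig import env gives the robot as it stands.
- The arm moves only by the tool servo_tool, never from a script. Its argument "steps" is a list of rows, each an object of numbers: "tx", "ty", "tz": the shift along the world's x, y, z in cm; "yaw": the turn about the world's z in degrees; "claw": the finger opening in cm, from 0 to 8.54. In form: [{"tx": .., "ty": .., "tz": .., "yaw": .., "claw": ..}, ...]. A call has 1 to 20 rows; each row shifts and turns the commanded pose from where the row before left it; what a row does not reach is not made up. A row lasts 1/10 s, in which the tool goes at most 50 mm and 8.59 degrees, less where a joint would pass 70% of its speed; a pose out of reach is approached as far as the arm can. A call with a gripper value outside its range is refused whole. The fingers move at their own pace and stop on an object; "newtons" is the grip in N (left out, the last holds). Time passes only in rows, so rows that do not move let the fingers close. It gives the time, the measured TCP pose, the force, the opening and the grip force at its end, in the units of the state.
- env.observe(): the state, without advancing time (a new reading comes with each control period).
- env.get_image(name): name is "scene" or "top"; returns (picture, depth): 384x512x3 uint8, red, green, blue; 384x512 float32, m along the optical axis (not along the pixel's ray), 0 where there is no reading.
- env.camera_model(name): a dict with "fovy" (degrees; the focal length in pixels is half the picture's height over the tangent of half this angle, whatever the lens; pixels are square), "cx", "cy" (the principal point, pixels), "T" (4x4, takes a point from camera to world coordinates). Camera axes: x right, y down, z forward; pixel columns grow to the right and rows downward; lengths in m; the calibration is good to about 2 mm. A picture is of the moment at which its call begins. camera_model takes no time and is no camera call.
- env.close_job(): hands the job in; it is judged then, once.
The state is a dict: "time_s": time; "q": joint angles; "qvel": joint speeds; "joint_efforts": joint torques, N m; "position": TCP position; "tool_rot": TCP orientation; "ft_force": force on the tool from outside, world axes, zero at the start; "wrist_torque": the same for the moment, N m; "grip_width": finger opening in m; "gripper_force": force on a finger pad.
Only numpy, scipy, OpenCV 4.12 (cv2) and the standard library are available. Lean on these libraries where they do the work, as an engineer would, in place of code of your own. Each camera call takes 0.05 s, during which the arm holds its last target. There are 200 camera calls.

## Task

Wind the screw press's handwheel up until its pressing plate stands well clear of the height of the moulds. Then slide the mould whose carrier fits between the press guides in under the plate, fully home against the back stop, and let go of it, leaving the press open. Leave the other mould where it lies and do not disturb the bowl, pot and brush.

Things in the scene. Friction and masses are not known exactly. Their poses are not given: they have to be found in the camera images.
- press: Grey bench screw press fixed to the bench, 190 mm wide, crosshead top 146 mm above the bench, a column at each side (y = -74 and +74 mm). Origin: on the bench under the screw axis, z up. Its x axis is the way the moulds slide in: open on the -x side, stop on the +x side. A mould fully home has its origin at the press origin, its x axis along the press's x axis.
- press_mouth (a point): Point on the bench in the middle of the press's way in, 90 mm before (-x of) the press origin. Two guides 16 mm high, inner faces 78 mm apart (y = -39 and +39 mm), run from 35 mm past this point to the back stop; before that they flare outwards. The back stop, 22 mm high, has its face at press x = +35 mm.
- platen (a joint): Height in m of the underside of the pressing plate (62 x 68 mm, 18 mm thick aluminium, on the screw under the crosshead) above the bench; 0 to 0.0525. It rises 30 mm for each full turn of the handwheel; screw, plate and wheel rise together. It stays where it is left.
- handwheel (a joint): Angle of the handwheel in rad about the upright screw axis (press origin), 0 to 11; grows counter-clockwise seen from above, which raises the plate 4.77 mm per rad. Dark steel wheel, three spokes, 114 mm over the rim, hub lower than the rim; needs about 0.13 to 0.2 N m. Top of its rim: 161 mm above the bench plus the plate height.
- knob_grip (a point): Middle of the gripping length of the black crank knob standing upright on the wheel's rim, 50 mm from the screw axis (at wheel angle 0 on the press's +x side). Knob: 20 mm diameter, 50 mm high, foot on the rim 28 mm below this point; revolves freely on its own upright axis and is carried round and up with the wheel.
- mould_narrow: Narrower mould, loose, 0.3 to 0.5 kg: plywood carrier 70 mm long (x), 74 mm wide (y), 10 mm thick, with a white plaster block and clay tile on it, 34 mm high in all, and a straight wooden handle towards -x. Fits between the press guides. Origin: middle of the carrier's underside; x points to the nose that goes into the press, z up.
- mould_narrow_handle (a point): Grip point on the narrower mould's handle: 130 mm behind (-x of) its origin, 14 mm above the bench. The handle is a bar 20 mm wide and 24 mm high (2 to 26 mm above the bench), running from 33 to 145 mm behind the origin.
- mould_wide: Wider mould, loose: the same but 94 mm wide, so too wide for the press guides. Origin and axes as the narrower one. To be left alone. The two moulds may lie in either place.
- bowl: White ceramic bowl, 130 mm across, 65 mm high, loose; a bystander. Origin: centre of its underside.
- slip_pot: White plastic pot, 96 mm across, 100 mm high, loose; a bystander. Origin: centre of its underside.
- brush: Brush lying on the bench, loose; a bystander. Origin: about its middle.
Mind the look-alikes: they are no part of the job. Leave any black, blue or pink look-alike of the mould_narrow alone.

How it is judged:
By the outcome, as a careful person would: the job done as asked, in the order asked, and still so for the second after the job is handed in, with the robot touching nothing.
It also fails if it takes over 64 s, if anything falls off the work surface, if the arm or the gripper's body presses on something with over 40 N, if the wrist force passes 120 N, or if a joint passes its speed limit or range.

## Working session

There is one attempt and no reset: what is moved stays moved. The work goes in short steps, Python scripts to look and compute and a tool call to move; the robot and the scene stay as the last step left them, time stands still between calls to the robot, and variables do not carry over. Pictures are saved under pics/ and viewed, at most 10 in all, crops included, and the job is handed in when it is done.

Besides the shell and the picture viewer there is one more tool, called by a JSON object that holds its "method" and its "body". servo_tool: Moves the arm, as the interface text tells. Its arguments: {"type":"object","properties":{"steps":{"type":"array"},"newtons":{"type":"number"}},"required":["steps"]}

```bash
mkdir -p pics; cat > h.py <<'E'
import numpy as np, cv2
from rig import env
def snap(n):
    im,d=env.get_image(n); c=env.camera_model(n)
    f=192/np.tan(np.radians(c["fovy"]/2)); v,u=np.mgrid[:384,:512]
    P=np.stack([(u-c["cx"])/f*d,(v-c["cy"])/f*d,d,np.ones_like(d)],-1)@np.array(c["T"]).T
    P=P[...,:3]; P[d==0]=np.nan
    return im,d,P
E
python3 - <<'E'
from h import *
s=env.observe(); print(s)
for n in("scene","top"):
    im,d,P=snap(n); np.savez(f"pics/{n}0.npz",im=im,P=P)
    cv2.imwrite(f"pics/{n}0.png",cv2.resize(im[...,::-1],(768,576)))
    c=env.camera_model(n);print(n,c)
E
```

```text
{'time_s': 0.0, 'q': array([-7.90279998e+01,  2.18427861e+01,  7.43875618e+01, -5.83128064e-04,
        8.38591800e+01, -1.23348501e+01]), 'qvel': array([ 0.05270775, -0.02419032, -0.0551706 ,  0.12483436,  0.02989876,
        0.06032946]), 'joint_efforts': array([-1.96586407e-03, -4.48464632e+01, -2.31280553e+01, -2.60048109e-04,
        4.73588356e-03, -1.40369926e-05]), 'position': array([ 0.21755872, -0.50483159,  0.24967841]), 'tool_rot': array([[ 9.18398700e-01,  3.95656081e-01, -3.07334657e-04],
       [ 3.95656067e-01, -9.18397479e-01,  1.53206904e-03],
       [ 3.23917057e-04, -1.52864903e-03, -9.99998779e-01]]), 'ft_force': array([-0.08531234,  0.59476347, -0.35119577]), 'wrist_torque': array([ 0.0384692 , -0.03454411, -0.00414439]), 'gripper_force': 0.0, 'grip_width': 0.0854069604431434}
scene {'fovy': 47.042983753934834, 'cx': 255.8302096347593, 'cy': 181.94125791824476, 'T': array([[-0.68924129,  0.44607816, -0.57092971,  1.17666566],
       [ 0.72450521,  0.41757331, -0.54838375,  0.58030186],
       [-0.006217  , -0.79161026, -0.61099471,  0.82271012],
       [ 0.        ,  0.        ,  0.        ,  1.        ]])}
top {'fovy': 53.71335793404853, 'cx': 254.6558966548045, 'cy': 191.52024077106535, 'T': array([[ 0.01067474, -0.99712263,  0.07505   ,  0.47540714],
       [-0.99989986, -0.01134152, -0.00846393, -0.03127799],
       [ 0.00929076, -0.07495214, -0.99714385,  0.96866236],
       [ 0.        ,  0.        ,  0.        ,  1.        ]])}
```

View pics/top0.png

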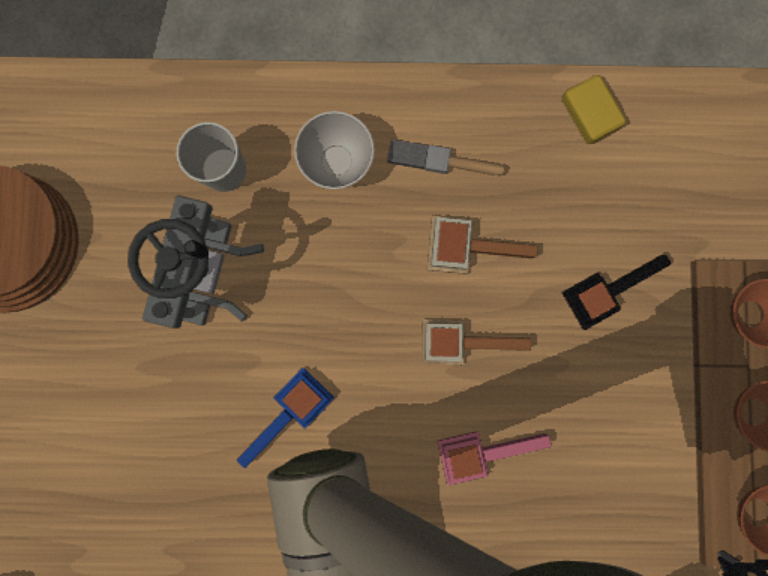

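View pics/scene0.png

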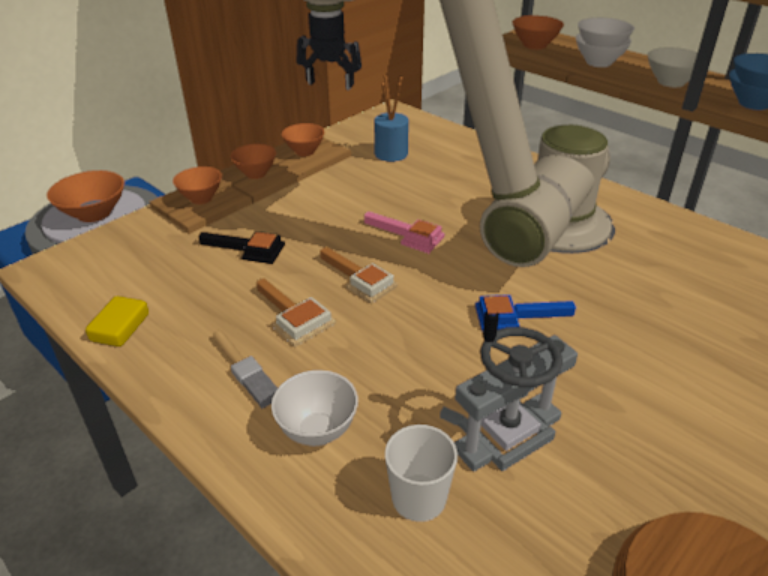

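The top view shows:
- **Press:** at (180,260), its mouth facing right (world -y), with the knob near (196,248).
- **White moulds:** candidates at (452,243), wider, and (444,341), narrower.
- **Look-alikes:** black at (592,300), blue at (303,398), pink at (463,460).

By the description it should be the white one at (444,341). Next I measure it and check it in a crop.

```bash
python3 - <<'E'
from h import *
z=np.load("pics/top0.npz");im,P=z["im"],z["P"]
def reg(u0,u1,v0,v1,z0,z1):
    s=(slice(int(v0/1.5),int(v1/1.5)),slice(int(u0/1.5),int(u1/1.5)))
    p=P[s].reshape(-1,3);c=im[s].reshape(-1,3)
    m=(p[:,2]>z0)&(p[:,2]<z1);return p[m],c[m]
def rect(p):
    r=cv2.minAreaRect((p[:,:2]*1000).astype(np.float32));return np.round(r[0],1),np.round(r[1],1),round(r[2],1),len(p)
for nm,b in(("A",(420,545,205,280)),("B",(415,540,312,370))):
    p,c=reg(*b,.028,.045);print(nm,"block",rect(p),np.median(p[:,2]))
    p,c=reg(b[0],b[0]+60,b[2],b[3],.006,.045);print(nm,"head",rect(p))
    p,c=reg(b[0]+62,b[1],b[2],b[3],.012,.035);print(nm,"handle",rect(p),np.median(p[:,2]), p[p[:,1].argmin()],p[p[:,1].argmax()])
p,c=reg(110,270,180,340,.12,.3)
h,e=np.histogram(p[:,2],np.arange(.12,.3,.005));print([(round(a,3),b) for a,b in zip(e,h) if b])
p,c=reg(110,270,180,340,.135,.152);print("crosshead",rect(p))
p,c=reg(205,270,180,340,.008,.024);print("guides",rect(p))
cv2.imwrite("pics/crop.png",np.hstack([cv2.resize(im[195:255,270:370,::-1],(400,240)),cv2.resize(im[130:190,270:370,::-1],(400,240))]))
cv2.imwrite("pics/press.png",cv2.resize(im[120:230,75:185,::-1],(600,600)))
E
```

```text
A block (array([ 617.8, -208.3]), array([170.5,  81.8]), 84.2, 758) 0.03273249739397688
A head (array([ 622.9, -161. ]), array([84.4, 94.6]), 85.2, 1050)
A handle (array([ 615.4, -250.2]), array([92.6, 20.8]), 84.9, 316) 0.025469671298607444 [ 0.61633476 -0.29616197  0.02447019] [ 0.61977924 -0.20477547  0.02796472]
B block (array([ 458.4, -197.9]), array([ 61.5, 171.1]), 0.3, 631) 0.03234061918752584
B head (array([ 457.9, -148.5]), array([73. , 84.1]), 0.5, 885)
B handle (array([ 455.5, -240.9]), array([19.8, 87.9]), 0.4, 288) 0.026025010263084847 [ 0.46080384 -0.28482425  0.02401042] [ 0.45255701 -0.19698463  0.02767135]
[(np.float64(0.12), np.int64(32)), (np.float64(0.125), np.int64(42)), (np.float64(0.13), np.int64(48)), (np.float64(0.135), np.int64(50)), (np.float64(0.14), np.int64(306)), (np.float64(0.145), np.int64(860)), (np.float64(0.15), np.int64(151)), (np.float64(0.155), np.int64(7)), (np.float64(0.16), np.int64(3)), (np.float64(0.165), np.int64(26)), (np.float64(0.17), np.int64(335)), (np.float64(0.175), np.int64(928)), (np.float64(0.18), np.int64(35)), (np.float64(0.185), np.int64(7)), (np.float64(0.19), np.int64(5)), (np.float64(0.195), np.int64(9)), (np.float64(0.2), np.int64(10)), (np.float64(0.205), np.int64(8)), (np.float64(0.21), np.int64(6)), (np.float64(0.215), np.int64(11)), (np.float64(0.22), np.int64(19)), (np.float64(0.225), np.int64(25))]
crosshead (array([573.7, 263.6]), array([ 51.2, 190.2]), 76.9, 1275)
guides (array([608.7, 212.8]), array([240.4,  97.4]), 1.4, 603)
```

View pics/crop.png

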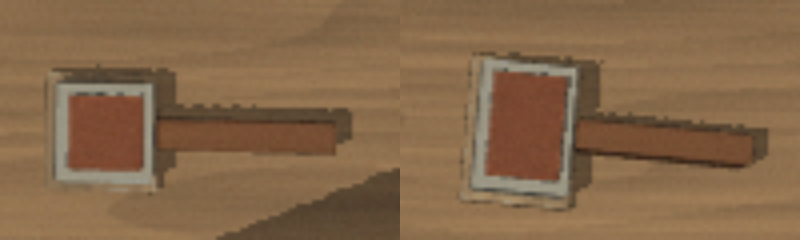

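View pics/press.png

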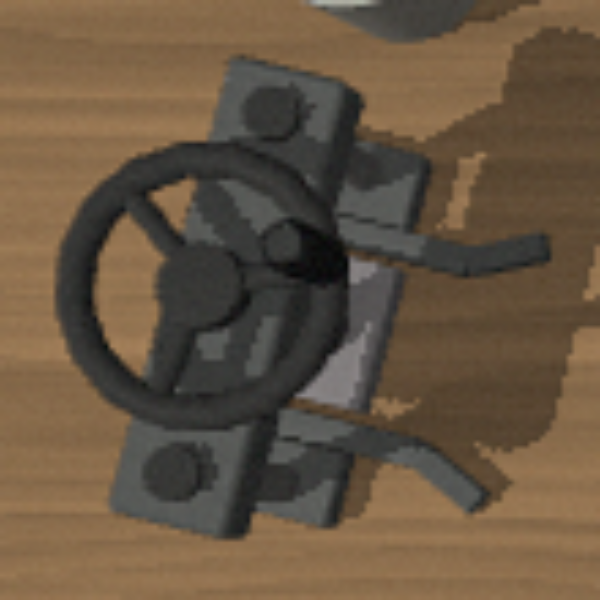

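The crop confirms it. The left mould (B, 73 mm wide) is the narrow one with a white block, and the right one (A, 94 mm) is the wide one. In the press crop the knob is on the mouth side at about (290,245), and the rim top at about 0.178 puts the plate at about 17 mm. Next I fit the wheel, knob and guides.

```bash
python3 - <<'E'
from h import *
from scipy.optimize import least_squares
for n,b in (("top",(50,190,110,235)),("scene",(300,400,195,300))):
    z=np.load(f"pics/{n}0.npz");im,P=z["im"],z["P"]
    p=P[b[2]:b[3],b[0]:b[1]].reshape(-1,3);p=p[np.isfinite(p).all(1)]
    p=p[(abs(p[:,0]-.57)<.14)&(abs(p[:,1]-.26)<.2)]
    k=p[(p[:,2]>.19)&(p[:,2]<.235)];
    kt=p[(p[:,2]>.218)&(p[:,2]<.235)]
    w=p[(p[:,2]>.168)&(p[:,2]<.185)]
    f=least_squares(lambda c:np.maximum(abs(np.hypot(*(w[:,:2]-c[:2]).T)-.051)-.006,0),[.57,.26],loss="soft_l1",f_scale=.002)
    c=f.x;r=np.hypot(*(w[:,:2]-c).T);rim=w[abs(r-.051)<.006]
    print(n,"centre",c.round(4),"rim n",len(rim),"ztop95",np.percentile(rim[:,2],[50,90,95]).round(4),"knob top",np.median(kt,0).round(4),kt[:,2].max().round(4),len(kt),"knob all",np.median(k,0).round(4))
    d=np.median(kt,0)[:2]-c;print("knob r",np.hypot(*d).round(4),"ang",np.degrees(np.arctan2(d[1],d[0])).round(1))
    ch=p[(p[:,2]>.141)&(p[:,2]<.15)];print("crosshead",cv2.minAreaRect((ch[:,:2]*1000).astype(np.float32)))
    if n=="top":
        q=p[(p[:,2]>.012)&(p[:,2]<.020)]
        ax=np.array([np.cos(np.radians(76.9)),np.sin(np.radians(76.9))]);ay=np.array([-ax[1],ax[0]])
        l=np.c_[(q[:,:2]-c)@ax,(q[:,:2]-c)@ay]*1000
        for x0 in range(-120,-20,8):
            s=l[(l[:,0]>=x0)&(l[:,0]<x0+8)&(abs(l[:,1])<70)][:,1]; a,bb=s[s>0],s[s<0]
            print(x0,[ (v.min().round(),v.max().round(),len(v)) if len(v) else 0 for v in(a,bb)])
E
```

```text
top centre [0.5749 0.2581] rim n 716 ztop95 [0.1769 0.1793 0.1799] knob top [0.5792 0.21   0.2251] 0.2287 48 knob all [0.5787 0.2082 0.2185]
knob r 0.0484 ang -84.9
crosshead ((573.3032836914062, 263.7218322753906), (51.192893981933594, 189.44081115722656), 76.90577697753906)
-120 [0, 0]
-112 [0, 0]
-104 [0, 0]
-96 [0, 0]
-88 [(np.float64(57.0), np.float64(68.0), 6), (np.float64(-62.0), np.float64(-52.0), 5)]
-80 [(np.float64(54.0), np.float64(68.0), 18), (np.float64(-61.0), np.float64(-50.0), 17)]
-72 [(np.float64(51.0), np.float64(65.0), 16), (np.float64(-60.0), np.float64(-45.0), 18)]
-64 [(np.float64(45.0), np.float64(60.0), 17), (np.float64(-55.0), np.float64(-41.0), 17)]
-56 [(np.float64(45.0), np.float64(57.0), 17), (np.float64(-51.0), np.float64(-36.0), 16)]
-48 [(np.float64(42.0), np.float64(56.0), 16), (np.float64(-49.0), np.float64(-37.0), 17)]
-40 [(np.float64(42.0), np.float64(55.0), 18), (np.float64(-49.0), np.float64(-36.0), 18)]
-32 [(np.float64(9.0), np.float64(55.0), 18), (np.float64(-50.0), np.float64(-37.0), 17)]
-24 [(np.float64(42.0), np.float64(70.0), 30), (np.float64(-70.0), np.float64(-36.0), 30)]
scene centre [0.5745 0.2632] rim n 698 ztop95 [0.1771 0.1793 0.1799] knob top [0.5884 0.2162 0.2242] 0.2295 52 knob all [0.5888 0.2164 0.2113]
knob r 0.049 ang -73.5
crosshead ((574.3568725585938, 261.27978515625), (51.016265869140625, 191.8865203857422), 77.39453125)
```

{"method": "servo_tool", "body": {"steps": [{"tx":2.5,"ty":3,"tz":2,"yaw":8.5,"claw":5},{"tx":2.5,"ty":4,"tz":2,"yaw":8.5,"claw":5},{"tx":2.5,"ty":4,"yaw":8.5,"claw":5},{"tx":2.5,"ty":4,"yaw":8.5,"claw":5},{"tx":2.5,"ty":4,"yaw":8.5,"claw":5},{"tx":2.5,"ty":4,"yaw":8.5,"claw":5},{"tx":2.5,"ty":4,"yaw":8.5,"claw":5},{"tx":2.5,"ty":4,"yaw":7.2,"claw":5},{"tx":2,"ty":4,"claw":5},{"tx":2,"ty":4,"claw":5},{"tx":2,"ty":4,"claw":5},{"claw":5},{"claw":5}]}}

```text
invalid input at $.steps[2]: expected keys tx, ty, tz, yaw, claw
```

{"method": "servo_tool", "body": {"steps": [{"tx":2,"ty":4,"tz":1,"yaw":8.5,"claw":5},{"tx":2,"ty":4,"tz":1,"yaw":8.5,"claw":5},{"tx":2,"ty":4,"tz":1,"yaw":8.5,"claw":5},{"tx":2,"ty":4,"tz":0,"yaw":8.5,"claw":5},{"tx":2,"ty":4,"tz":0,"yaw":8.5,"claw":5},{"tx":2,"ty":4,"tz":0,"yaw":8.5,"claw":5},{"tx":2,"ty":4,"tz":0,"yaw":8.5,"claw":5},{"tx":2,"ty":4,"tz":0,"yaw":7.2,"claw":5},{"tx":2,"ty":4,"tz":0,"yaw":0,"claw":5},{"tx":2,"ty":4,"tz":0,"yaw":0,"claw":5},{"tx":2,"ty":4,"tz":0,"yaw":0,"claw":5},{"tx":2,"ty":4,"tz":0,"yaw":0,"claw":5},{"tx":2,"ty":4,"tz":0,"yaw":0,"claw":5},{"tx":2,"ty":4,"tz":0,"yaw":0,"claw":5},{"tx":2,"ty":4,"tz":0,"yaw":0,"claw":5},{"tx":2,"ty":4,"tz":0,"yaw":0,"claw":5},{"tx":2,"ty":4,"tz":0,"yaw":0,"claw":5},{"tx":1.5,"ty":2.5,"tz":0,"yaw":0,"claw":5},{"tx":0,"ty":0,"tz":0,"yaw":0,"claw":5},{"tx":0,"ty":0,"tz":0,"yaw":0,"claw":5}]}}

```text
time_s: 2.1
position: [0.5724, 0.2001, 0.2796]
tool_rot: [[-0.001, 1.0, -0.001], [1.0, 0.001, -0.0], [-0.0, -0.001, -1.0]]
ft_force: [0.6, -0.5, 0.6]
grip_width: 0.0501
gripper_force: 0.0
```

{"method": "servo_tool", "body": {"newtons": 40, "steps": [{"tx":1.2,"ty":1.3,"tz":0,"yaw":0,"claw":5},{"tx":0,"ty":0,"tz":0,"yaw":0,"claw":5},{"tx":0,"ty":0,"tz":-1.8,"yaw":0,"claw":5},{"tx":0,"ty":0,"tz":-1.8,"yaw":0,"claw":5},{"tx":0,"ty":0,"tz":-1.8,"yaw":0,"claw":5},{"tx":0,"ty":0,"tz":-1.8,"yaw":0,"claw":5},{"tx":0,"ty":0,"tz":0,"yaw":0,"claw":5},{"tx":0,"ty":0,"tz":0,"yaw":0,"claw":5}]}}

```text
time_s: 2.9
position: [0.5845, 0.2121, 0.2091]
tool_rot: [[0.001, 1.0, 0.0], [1.0, -0.001, -0.0], [-0.0, 0.0, -1.0]]
ft_force: [0.4, 0.1, 0.7]
grip_width: 0.05
gripper_force: 0.0
```

```bash
python3 - <<'E'
from h import *
im,d,P=snap("scene")
cv2.imwrite("pics/s1.png",cv2.resize(im[130:310,240:440,::-1],(660,594)))
E
```

```text
(no output)
```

View pics/s1.png

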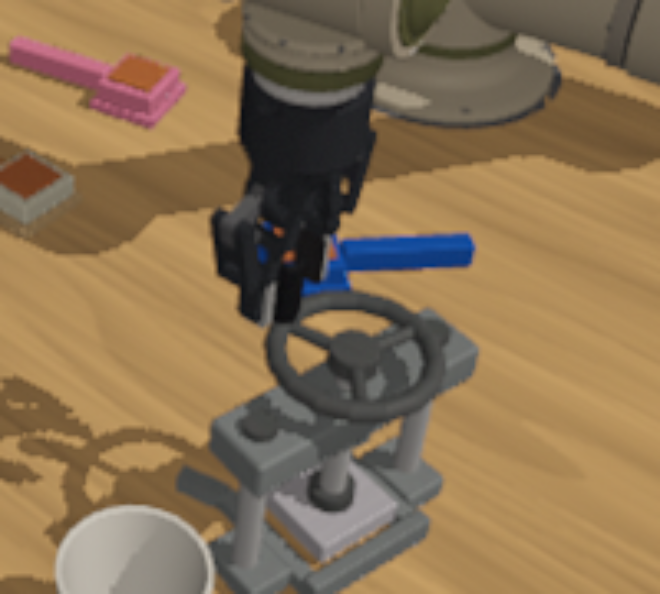

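The fingers straddle the knob at about (285,290), free of contact, and the wheel is unturned. I close now.

{"method": "servo_tool", "body": {"newtons": 40, "steps": [{"tx":0,"ty":0,"tz":0,"yaw":0,"claw":1.5},{"tx":0,"ty":0,"tz":0,"yaw":0,"claw":1.5},{"tx":0,"ty":0,"tz":0,"yaw":0,"claw":1.5},{"tx":0,"ty":0,"tz":0,"yaw":0,"claw":1.5},{"tx":0,"ty":0,"tz":0,"yaw":0,"claw":1.5}]}}

```text
time_s: 3.45
position: [0.5846, 0.2129, 0.2093]
tool_rot: [[-0.0, 1.0, 0.001], [1.0, 0.0, -0.0], [-0.0, 0.001, -1.0]]
ft_force: [-2.8, -1.7, 6.0]
grip_width: 0.0188
gripper_force: 39.3
```

```bash
python3 -c "
import numpy as np
a=np.radians(-77.3+10*np.arange(41));x=np.diff(5*np.cos(a));y=np.diff(5*np.sin(a))
for i in range(36):print(i,'%.2f,%.2f'%(x[i],y[i]),end='  ')"
```

```text
0 0.83,0.26  1 0.77,0.41  2 0.69,0.53  3 0.59,0.64  4 0.47,0.74  5 0.33,0.81  6 0.19,0.85  7 0.03,0.87  8 -0.12,0.86  9 -0.26,0.83  10 -0.41,0.77  11 -0.53,0.69  12 -0.64,0.59  13 -0.74,0.47  14 -0.81,0.33  15 -0.85,0.19  16 -0.87,0.03  17 -0.86,-0.12  18 -0.83,-0.26  19 -0.77,-0.41  20 -0.69,-0.53  21 -0.59,-0.64  22 -0.47,-0.74  23 -0.33,-0.81  24 -0.19,-0.85  25 -0.03,-0.87  26 0.12,-0.86  27 0.26,-0.83  28 0.41,-0.77  29 0.53,-0.69  30 0.64,-0.59  31 0.74,-0.47  32 0.81,-0.33  33 0.85,-0.19  34 0.87,-0.03  35 0.86,0.12
```

{"method": "servo_tool", "body": {"steps": [{"tx":0.83,"ty":0.26,"tz":0.08,"yaw":0,"claw":1.5},{"tx":0.77,"ty":0.41,"tz":0.08,"yaw":0,"claw":1.5},{"tx":0.69,"ty":0.53,"tz":0.09,"yaw":0,"claw":1.5},{"tx":0.59,"ty":0.64,"tz":0.08,"yaw":0,"claw":1.5},{"tx":0.47,"ty":0.74,"tz":0.08,"yaw":0,"claw":1.5},{"tx":0.33,"ty":0.81,"tz":0.09,"yaw":0,"claw":1.5}]}}

```text
time_s: 4.05
position: [0.6219, 0.2462, 0.2143]
tool_rot: [[0.001, 1.0, 0.001], [1.0, -0.001, -0.001], [-0.001, 0.001, -1.0]]
ft_force: [-2.4, -3.6, 5.0]
grip_width: 0.019
gripper_force: 39.6
```

{"method": "servo_tool", "body": {"steps": [{"tx":0.19,"ty":0.85,"tz":0.08,"yaw":0,"claw":1.5},{"tx":0.03,"ty":0.87,"tz":0.08,"yaw":0,"claw":1.5},{"tx":-0.12,"ty":0.86,"tz":0.09,"yaw":0,"claw":1.5},{"tx":-0.26,"ty":0.83,"tz":0.08,"yaw":0,"claw":1.5},{"tx":-0.41,"ty":0.77,"tz":0.08,"yaw":0,"claw":1.5},{"tx":-0.53,"ty":0.69,"tz":0.09,"yaw":0,"claw":1.5},{"tx":-0.64,"ty":0.59,"tz":0.08,"yaw":0,"claw":1.5},{"tx":-0.74,"ty":0.47,"tz":0.08,"yaw":0,"claw":1.5},{"tx":-0.81,"ty":0.33,"tz":0.09,"yaw":0,"claw":1.5},{"tx":-0.85,"ty":0.19,"tz":0.08,"yaw":0,"claw":1.5}]}}

```text
time_s: 5.05
position: [0.5806, 0.3115, 0.2227]
tool_rot: [[0.0, 1.0, 0.004], [1.0, -0.0, 0.0], [0.0, 0.004, -1.0]]
ft_force: [5.3, -4.2, 5.7]
grip_width: 0.019
gripper_force: 39.7
```

{"method": "servo_tool", "body": {"steps": [{"tx":-0.87,"ty":0.03,"tz":0.08,"yaw":0,"claw":1.5},{"tx":-0.86,"ty":-0.12,"tz":0.09,"yaw":0,"claw":1.5},{"tx":-0.83,"ty":-0.26,"tz":0.08,"yaw":0,"claw":1.5},{"tx":-0.77,"ty":-0.41,"tz":0.08,"yaw":0,"claw":1.5},{"tx":-0.69,"ty":-0.53,"tz":0.09,"yaw":0,"claw":1.5},{"tx":-0.59,"ty":-0.64,"tz":0.08,"yaw":0,"claw":1.5},{"tx":-0.47,"ty":-0.74,"tz":0.08,"yaw":0,"claw":1.5},{"tx":-0.33,"ty":-0.81,"tz":0.09,"yaw":0,"claw":1.5},{"tx":-0.19,"ty":-0.85,"tz":0.08,"yaw":0,"claw":1.5},{"tx":-0.03,"ty":-0.87,"tz":0.08,"yaw":0,"claw":1.5},{"tx":0.12,"ty":-0.86,"tz":0.09,"yaw":0,"claw":1.5},{"tx":0.26,"ty":-0.83,"tz":0.08,"yaw":0,"claw":1.5}]}}

```text
time_s: 6.25
position: [0.5276, 0.2435, 0.2326]
tool_rot: [[-0.001, 1.0, 0.002], [1.0, 0.001, 0.003], [0.003, 0.002, -1.0]]
ft_force: [2.7, 6.5, 3.8]
grip_width: 0.0188
gripper_force: 39.7
```

{"method": "servo_tool", "body": {"steps": [{"tx":0.41,"ty":-0.77,"tz":0.08,"yaw":0,"claw":1.5},{"tx":0.53,"ty":-0.69,"tz":0.09,"yaw":0,"claw":1.5},{"tx":0.64,"ty":-0.59,"tz":0.08,"yaw":0,"claw":1.5},{"tx":0.74,"ty":-0.47,"tz":0.08,"yaw":0,"claw":1.5},{"tx":0.81,"ty":-0.33,"tz":0.09,"yaw":0,"claw":1.5},{"tx":0.85,"ty":-0.19,"tz":0.08,"yaw":0,"claw":1.5},{"tx":0.87,"ty":-0.03,"tz":0.08,"yaw":0,"claw":1.5},{"tx":0.86,"ty":0.12,"tz":0.09,"yaw":0,"claw":1.5},{"tx":0.83,"ty":0.26,"tz":0.08,"yaw":0,"claw":1.5},{"tx":0.77,"ty":0.41,"tz":0.08,"yaw":0,"claw":1.5},{"tx":0.69,"ty":0.53,"tz":0.09,"yaw":0,"claw":1.5},{"tx":0,"ty":0,"tz":0,"yaw":0,"claw":1.5},{"tx":0,"ty":0,"tz":0,"yaw":0,"claw":1.5}]}}

```text
time_s: 7.55
position: [0.6081, 0.225, 0.2419]
tool_rot: [[-0.0, 1.0, 0.003], [1.0, 0.0, 0.0], [0.0, 0.003, -1.0]]
ft_force: [2.5, -1.9, 6.9]
grip_width: 0.0193
gripper_force: 40.0
```

{"method": "servo_tool", "body": {"steps": [{"tx":0,"ty":0,"tz":0,"yaw":0,"claw":5},{"tx":0,"ty":0,"tz":0,"yaw":0,"claw":5},{"tx":0,"ty":0,"tz":0,"yaw":0,"claw":5},{"tx":0,"ty":0,"tz":0,"yaw":0,"claw":5},{"tx":0,"ty":0,"tz":2,"yaw":0,"claw":5},{"tx":0,"ty":0,"tz":2.5,"yaw":0,"claw":5},{"tx":0,"ty":0,"tz":2.5,"yaw":0,"claw":5}]}}

```text
time_s: 8.25
position: [0.6073, 0.225, 0.3114]
tool_rot: [[-0.0, 1.0, -0.001], [1.0, 0.0, -0.0], [-0.0, -0.001, -1.0]]
ft_force: [-0.3, 0.4, 0.4]
grip_width: 0.0499
gripper_force: 0.0
```

{"method": "servo_tool", "body": {"steps": [{"tx":-1.4,"ty":-4.5,"tz":0,"yaw":0,"claw":5},{"tx":-1.4,"ty":-4.5,"tz":0,"yaw":0,"claw":5},{"tx":-1.4,"ty":-4.5,"tz":0,"yaw":0,"claw":5},{"tx":-1.4,"ty":-4.5,"tz":-1.5,"yaw":0,"claw":5},{"tx":-1.4,"ty":-4.5,"tz":-1.5,"yaw":0,"claw":5},{"tx":-1.4,"ty":-4.5,"tz":-1.5,"yaw":0,"claw":5},{"tx":-1.4,"ty":-4.5,"tz":-1.5,"yaw":0,"claw":5},{"tx":-1.4,"ty":-4.5,"tz":-1.5,"yaw":0,"claw":5},{"tx":-1.4,"ty":-4.5,"tz":-1.5,"yaw":0,"claw":5},{"tx":-1.4,"ty":-4.5,"tz":-1.5,"yaw":0,"claw":5},{"tx":-1.1,"ty":-4.5,"tz":-1.5,"yaw":0,"claw":5},{"tx":0,"ty":0,"tz":-1.5,"yaw":0,"claw":5},{"tx":0,"ty":0,"tz":0,"yaw":0,"claw":5}]}}

```text
time_s: 9.55
position: [0.4554, -0.2705, 0.174]
tool_rot: [[0.002, 1.0, -0.003], [1.0, -0.002, 0.003], [0.003, -0.003, -1.0]]
ft_force: [-0.1, 0.5, 0.1]
grip_width: 0.05
gripper_force: 0.0
```

```bash
python3 - <<'E'
from h import *
print(env.observe()["position"])
im,d,P=snap("scene")
p=P.reshape(-1,3);p=p[np.isfinite(p).all(1)]
r=np.hypot(p[:,0]-.5735,p[:,1]-.262)
w=p[(abs(r-.051)<.005)&(p[:,2]>.16)&(p[:,2]<.24)];print("rim",np.percentile(w[:,2],[50,90,95]))
h=p[(abs(p[:,0]-.456)<.03)&(p[:,1]>-.3)&(p[:,1]<-.19)&(p[:,2]>.018)&(p[:,2]<.03)]
print("handle",len(h),cv2.minAreaRect((h[:,:2]*1000).astype(np.float32)))
b=p[(abs(p[:,0]-.456)<.06)&(p[:,1]>-.2)&(p[:,1]<-.08)&(p[:,2]>.029)&(p[:,2]<.04)]
print("block",len(b),cv2.minAreaRect((b[:,:2]*1000).astype(np.float32)))
cv2.imwrite("pics/s2.png",cv2.resize(im[:,:,::-1],(768,576)))
E
```

```text
[ 0.45541426 -0.27045674  0.17398302]
rim [0.21035942 0.21293201 0.22300317]
handle 157 ((457.45538330078125, -239.92759704589844), (24.813636779785156, 99.89012145996094), 1.1529046297073364)
block 268 ((459.32073974609375, -154.49880981445312), (86.04076385498047, 64.97767639160156), 88.62250518798828)
```

View pics/s2.png

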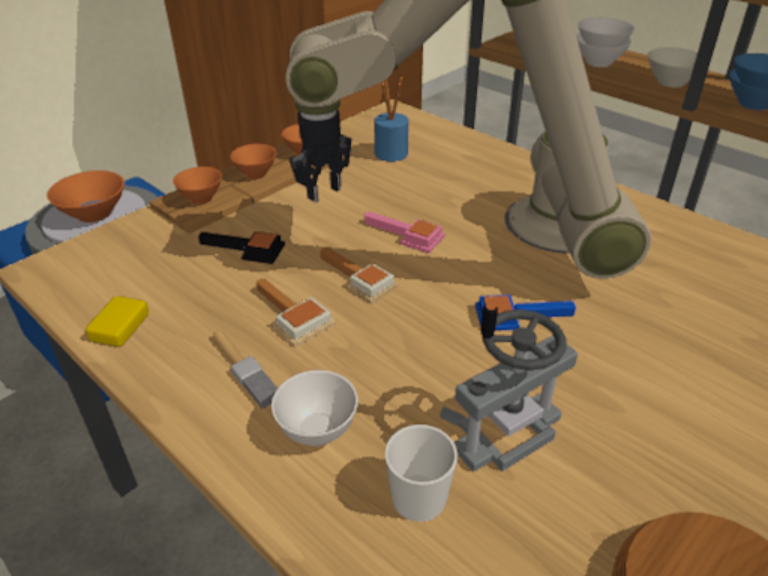

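Rim rose 33 mm, so the plate is at about 50 mm (press open, scene picture near (520,410)). Bystanders have not moved. Next I descend onto the narrow mould's handle.

{"method": "servo_tool", "body": {"newtons": 60, "steps": [{"tx":0.1,"ty":0,"tz":-3,"yaw":0,"claw":5},{"tx":0,"ty":0,"tz":-3,"yaw":0,"claw":5},{"tx":0,"ty":0,"tz":-3,"yaw":0,"claw":5},{"tx":0,"ty":0,"tz":-3,"yaw":0,"claw":5},{"tx":0,"ty":0,"tz":-1.6,"yaw":0,"claw":5},{"tx":0,"ty":0,"tz":-1.5,"yaw":0,"claw":5},{"tx":0,"ty":0,"tz":0,"yaw":0,"claw":5},{"tx":0,"ty":0,"tz":0,"yaw":0,"claw":1.5},{"tx":0,"ty":0,"tz":0,"yaw":0,"claw":1.5},{"tx":0,"ty":0,"tz":0,"yaw":0,"claw":1.5},{"tx":0,"ty":0,"tz":0,"yaw":0,"claw":1.5},{"tx":0,"ty":0,"tz":0,"yaw":0,"claw":1.5}]}}

```text
time_s: 10.8
position: [0.458, -0.2703, 0.0255]
tool_rot: [[0.0, 1.0, 0.002], [1.0, -0.0, -0.001], [-0.001, 0.002, -1.0]]
ft_force: [2.6, 0.4, 3.8]
grip_width: 0.0182
gripper_force: 61.6
```

{"method": "servo_tool", "body": {"steps": [{"tx":0.2,"ty":1,"tz":0,"yaw":0,"claw":1.5},{"tx":0.3,"ty":2,"tz":0,"yaw":0,"claw":1.5},{"tx":0.4,"ty":2,"tz":0,"yaw":-1.3,"claw":1.5},{"tx":0.4,"ty":2,"tz":0,"yaw":-1.3,"claw":1.5},{"tx":0.4,"ty":2,"tz":0,"yaw":-1.3,"claw":1.5},{"tx":0.4,"ty":2,"tz":0,"yaw":-1.3,"claw":1.5},{"tx":0.4,"ty":2,"tz":0,"yaw":-1.3,"claw":1.5},{"tx":0.4,"ty":2,"tz":0,"yaw":-1.3,"claw":1.5},{"tx":0.4,"ty":2,"tz":0,"yaw":-1.3,"claw":1.5},{"tx":0.4,"ty":2,"tz":0,"yaw":-1.3,"claw":1.5},{"tx":0.5,"ty":2,"tz":0,"yaw":-1.3,"claw":1.5},{"tx":0.5,"ty":2,"tz":0,"yaw":-1.3,"claw":1.5},{"tx":0.5,"ty":2,"tz":0,"yaw":0,"claw":1.5},{"tx":0.3,"ty":2,"tz":0,"yaw":0,"claw":1.5},{"tx":0.2,"ty":1,"tz":0,"yaw":0,"claw":1.5},{"tx":0,"ty":0,"tz":0,"yaw":0,"claw":1.5},{"tx":0,"ty":0,"tz":0,"yaw":0,"claw":1.5}]}}

```text
time_s: 12.5
position: [0.5148, 0.0107, 0.0251]
tool_rot: [[0.225, 0.974, 0.001], [0.974, -0.225, 0.001], [0.001, 0.001, -1.0]]
ft_force: [0.7, 5.2, 4.7]
grip_width: 0.0186
gripper_force: 61.7
```

```bash
python3 - <<'E'
from h import *
s=env.observe();print(s["position"],s["ft_force"])
im,d,P=snap("top")
p=P.reshape(-1,3);ok=np.isfinite(p).all(1)
ax=np.array([np.cos(np.radians(76.9)),np.sin(np.radians(76.9))]);ay=np.array([-ax[1],ax[0]])
O=np.array([.5735,.2617])
l=np.c_[(p[:,:2]-O)@ax,(p[:,:2]-O)@ay]*1000
m=ok&(l[:,0]<-85)&(l[:,0]>-180)&(abs(l[:,1])<60)&(p[:,2]>.027)&(p[:,2]<.038)
print("block(press mm)",m.sum(),cv2.minAreaRect(l[m].astype(np.float32)))
q=l[ok&(p[:,2]>.012)&(p[:,2]<.02)&(abs(l[:,1])<70)&(l[:,0]>-55)&(l[:,0]<-35)]
print("guides",q[q[:,1]>0][:,1].min(),q[q[:,1]<0][:,1].max())
for s_ in(1,-1):
  g=l[ok&(p[:,2]>.012)&(p[:,2]<.02)&(abs(l[:,1]-s_*48)<14)&(l[:,0]>-55)&(l[:,0]<-5)]
  print(cv2.fitLine(g.astype(np.float32),cv2.DIST_HUBER,0,.01,.01).ravel())
cv2.imwrite("pics/t3.png",cv2.resize(im[110:270,70:290,::-1],(770,560)))
E
```

```text
[0.51477254 0.01068533 0.0251161 ] [0.73164129 5.18148971 4.73053669]
block(press mm) 443 ((-123.06271362304688, 1.3553943634033203), (46.05035400390625, 61.8835334777832), 1.3278013467788696)
guides 39.9785953480657 -38.194108578320666
[  0.9982553    0.05904564 -28.443306    47.464912  ]
[  0.99322295  -0.11622477 -29.07631    -46.446526  ]
```

View pics/t3.png

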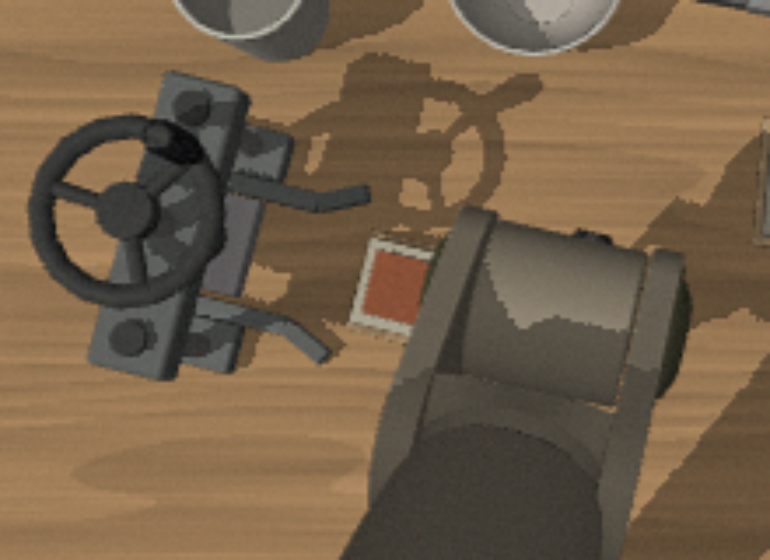

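The mould is lined up: its block at about (395,290) is centred on the guides within a millimetre. I slide it in gradually.

{"method": "servo_tool", "body": {"steps": [{"tx":0.23,"ty":0.97,"tz":0,"yaw":0,"claw":1.5},{"tx":0.23,"ty":0.97,"tz":0,"yaw":0,"claw":1.5},{"tx":0.23,"ty":0.98,"tz":0,"yaw":0,"claw":1.5},{"tx":0.22,"ty":0.97,"tz":0,"yaw":0,"claw":1.5},{"tx":0.23,"ty":0.98,"tz":0,"yaw":0,"claw":1.5},{"tx":0.22,"ty":0.97,"tz":0,"yaw":0,"claw":1.5}]}}

```text
time_s: 13.15
position: [0.5283, 0.0673, 0.0253]
tool_rot: [[0.225, 0.974, 0.0], [0.974, -0.225, -0.002], [-0.002, 0.001, -1.0]]
ft_force: [-2.3, -8.0, 7.0]
grip_width: 0.0186
gripper_force: 62.0
```

{"method": "servo_tool", "body": {"steps": [{"tx":0.23,"ty":0.97,"tz":0,"yaw":0,"claw":1.5},{"tx":0.23,"ty":0.97,"tz":0,"yaw":0,"claw":1.5},{"tx":0.23,"ty":0.98,"tz":0,"yaw":0,"claw":1.5},{"tx":0.22,"ty":0.97,"tz":0,"yaw":0,"claw":1.5},{"tx":0.23,"ty":0.98,"tz":0,"yaw":0,"claw":1.5}]}}

```text
time_s: 13.65
position: [0.5397, 0.116, 0.0253]
tool_rot: [[0.225, 0.974, 0.0], [0.974, -0.225, -0.002], [-0.002, 0.001, -1.0]]
ft_force: [-2.1, -8.8, 7.7]
grip_width: 0.0186
gripper_force: 62.1
```

{"method": "servo_tool", "body": {"steps": [{"tx":0.11,"ty":0.49,"tz":0,"yaw":0,"claw":1.5},{"tx":0.12,"ty":0.49,"tz":0,"yaw":0,"claw":1.5},{"tx":0.11,"ty":0.48,"tz":0,"yaw":0,"claw":1.5},{"tx":0,"ty":0,"tz":0,"yaw":0,"claw":1.5}]}}

```text
time_s: 14.05
position: [0.5432, 0.131, 0.0253]
tool_rot: [[0.225, 0.974, 0.001], [0.974, -0.225, -0.001], [-0.001, 0.001, -1.0]]
ft_force: [-0.8, -3.8, 6.8]
grip_width: 0.0187
gripper_force: 61.9
```

{"method": "servo_tool", "body": {"steps": [{"tx":0.05,"ty":0.2,"tz":0,"yaw":0,"claw":1.5},{"tx":0.05,"ty":0.2,"tz":0,"yaw":0,"claw":1.5},{"tx":0,"ty":0,"tz":0,"yaw":0,"claw":1.5}]}}

```text
time_s: 14.35
position: [0.5441, 0.1345, 0.0253]
tool_rot: [[0.225, 0.974, 0.0], [0.974, -0.225, -0.002], [-0.002, 0.001, -1.0]]
ft_force: [-1.8, -5.9, 8.0]
grip_width: 0.0187
gripper_force: 62.1
```

{"method": "servo_tool", "body": {"steps": [{"tx":0.05,"ty":0.2,"tz":0,"yaw":0,"claw":1.5},{"tx":0,"ty":0,"tz":0,"yaw":0,"claw":1.5}]}}

```text
time_s: 14.55
position: [0.5445, 0.1364, 0.0253]
tool_rot: [[0.225, 0.974, 0.0], [0.974, -0.225, -0.002], [-0.002, 0.001, -1.0]]
ft_force: [-1.1, -6.2, 7.8]
grip_width: 0.0188
gripper_force: 62.1
```

{"method": "servo_tool", "body": {"steps": [{"tx":0.05,"ty":0.2,"tz":0,"yaw":0,"claw":1.5},{"tx":0,"ty":0,"tz":0,"yaw":0,"claw":1.5}]}}

```text
time_s: 14.75
position: [0.545, 0.1384, 0.0253]
tool_rot: [[0.225, 0.974, 0.0], [0.974, -0.225, -0.002], [-0.002, 0.001, -1.0]]
ft_force: [-1.5, -6.4, 5.7]
grip_width: 0.0184
gripper_force: 62.1
```

{"method": "servo_tool", "body": {"steps": [{"tx":0.05,"ty":0.2,"tz":0,"yaw":0,"claw":1.5},{"tx":0,"ty":0,"tz":0,"yaw":0,"claw":1.5}]}}

```text
time_s: 14.95
position: [0.5452, 0.1391, 0.0252]
tool_rot: [[0.225, 0.974, -0.001], [0.974, -0.225, -0.004], [-0.004, -0.0, -1.0]]
ft_force: [-4.1, -15.3, 9.0]
grip_width: 0.0186
gripper_force: 62.3
```

{"method": "servo_tool", "body": {"steps": [{"tx":0.05,"ty":0.2,"tz":0,"yaw":0,"claw":1.5},{"tx":0,"ty":0,"tz":0,"yaw":0,"claw":1.5}]}}

```text
time_s: 15.15
position: [0.5452, 0.1392, 0.0252]
tool_rot: [[0.224, 0.974, -0.003], [0.974, -0.224, -0.007], [-0.008, -0.001, -1.0]]
ft_force: [-5.6, -26.8, 11.1]
grip_width: 0.0186
gripper_force: 62.6
```

{"method": "servo_tool", "body": {"steps": [{"tx":-0.05,"ty":-0.2,"tz":0,"yaw":0,"claw":1.5},{"tx":0,"ty":0,"tz":0,"yaw":0,"claw":4},{"tx":0,"ty":0,"tz":0,"yaw":0,"claw":4},{"tx":0,"ty":0,"tz":0,"yaw":0,"claw":4},{"tx":0,"ty":0,"tz":0,"yaw":0,"claw":4},{"tx":0,"ty":0,"tz":1,"yaw":0,"claw":4},{"tx":0,"ty":0,"tz":2,"yaw":0,"claw":4},{"tx":-0.5,"ty":-2,"tz":3,"yaw":0,"claw":4},{"tx":-1,"ty":-4,"tz":2,"yaw":0,"claw":4},{"tx":-1,"ty":-4,"tz":2,"yaw":0,"claw":4},{"tx":-1,"ty":-4,"tz":2,"yaw":0,"claw":4},{"tx":-1,"ty":-4,"tz":2,"yaw":0,"claw":4},{"tx":-1,"ty":-4,"tz":2,"yaw":0,"claw":4},{"tx":-1,"ty":-4,"tz":2,"yaw":0,"claw":4},{"tx":0,"ty":0,"tz":0,"yaw":0,"claw":4},{"tx":0,"ty":0,"tz":0,"yaw":0,"claw":4}]}}

```text
time_s: 16.75
position: [0.4802, -0.1187, 0.2054]
tool_rot: [[0.226, 0.974, 0.001], [0.974, -0.226, -0.0], [0.0, 0.001, -1.0]]
ft_force: [-0.4, -0.1, -0.8]
grip_width: 0.04
gripper_force: 0.0
```

```bash
python3 - <<'E'
from h import *
im,d,P=snap("top");im2,d2,P2=snap("scene")
ax=np.array([np.cos(np.radians(76.9)),np.sin(np.radians(76.9))]);ay=np.array([-ax[1],ax[0]])
O=np.array([.5735,.2617])
for n,Q in(("top",P),("scene",P2)):
    p=Q.reshape(-1,3);p=p[np.isfinite(p).all(1)];l=np.c_[(p[:,:2]-O)@ax,(p[:,:2]-O)@ay]*1000
    h=l[(p[:,2]>.018)&(p[:,2]<.03)&(abs(l[:,1])<18)&(l[:,0]<-60)&(l[:,0]>-180)]
    print(n,"handle",len(h),h[:,0].min(),cv2.minAreaRect(h.astype(np.float32)))
    r=np.hypot(*(l.T));w=p[(abs(r-51)<5)&(p[:,2]>.19)&(p[:,2]<.225)];print("rim",np.median(w[:,2]))
a=cv2.resize(im[110:230,70:230,::-1],(400,300));b=cv2.resize(im2[190:320,270:443,::-1],(400,300))
cv2.imwrite("pics/f.png",np.hstack([a,b]))
E
```

```text
top handle 266 -142.62189881077134 ((-101.3546371459961, 0.9550275802612305), (19.481008529663086, 82.59272003173828), 89.7532958984375)
rim 0.21008450616524965
scene handle 100 -145.79350970484305 ((-126.30998229980469, -1.0183734893798828), (21.294885635375977, 38.41041946411133), 87.8762435913086)
rim 0.2102105993617836
```

View pics/f.png

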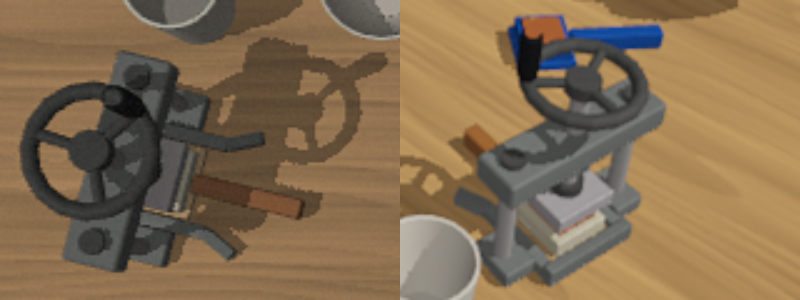

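The mould sits between the guides under the raised plate. Its handle end measures 143–146 mm behind the axis (145 mm means fully home), and nothing else has moved. I hand it in.

```bash
python3 -c "
from rig import env
print(env.close_job())"
```

```text
the job is handed in; nothing more can be done
None
```

The job is handed in at about 17 s of the 64 s allowed: the plate stands at about 50 mm with the press open, and the narrow mould is home against the back stop and released. The wide mould, the look-alikes, bowl, pot and brush were not touched.

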